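Put the slide carrier away in its clamshell case

TASK

Open the longer of the two hinged cases, take the metal slide carrier off the microscope's stage, lay it gently and flat, grip upward, in the slot in the case's padding, let go of it only once it is down, and then close the lid fully. Do not knock the microscope, leave the shorter case shut, and leave everything else on the bench where it stands.

Things in the scene. Friction and masses are not known exactly. Their poses are not given: they have to be found in the camera images.
- carrier: Loose slide carrier: bare aluminium plate 150 (x) by 44 (y) by 7 mm with a glass slide let in, about 0.15 kg (varies by 30 %). Origin: centre of its underside; x along it, z up. An upright grip block, 26 (x) by 16 (y) mm, stands at x -60 mm, y 0; its top is 42 mm above the underside. It starts level on the microscope's stage, grip end to the stage's front.
- microscope: White camera microscope, fixed, 412 mm tall. Origin: on the bench, 90 mm in front (-x) of the optical axis, on its middle plane. Base x +5 to +275, 170 mm wide, 45 high. Column x +215 to +275. Over the stage: objectives from 195 mm up (within 40 mm of the axis), turret of radius 45 at 226 to 242, head 242 to 302 (x +50 to +275, 90 wide), on it a 70 mm square camera on the axis.
- stage (a point): Centre of the top of the microscope's black stage, on the optical axis 150 mm above the bench; stage 140 (x) by 150 (y) by 16 mm; axes as the microscope's. Because of the turret and head, a tool taking the carrier's grip must lean about 30 to 40 degrees, its upper end away from the head (to the microscope's -x). The carrier then comes out freely towards -x.
- case: The longer black plastic clamshell case, fixed. Origin: centre of its underside; length y 168 mm, depth x 110 mm, z up; hinge on its +x side, tongue on its -x side. Lower half 26 mm high, 5 mm walls and floor. The lid is a hollow upper half 30 mm high (56 mm in all when shut), with 5 mm walls and 4 mm top: the carrier's grip has room under it.
- slot (a point): Centre of the slot's floor, 5 mm above the case's underside; axes as the case's. The slot lies along y between two grey pads (tops 12 mm above the bench): 52 mm wide (x), 158 mm long (y). The carrier goes there with its length along y, either way round.
- case_lid (a joint): Angle of the longer case's lid: 0 shut, grows as it opens to 2.1 rad (upright at 1.57). The stiff hinge holds it wherever it is left; 1 to 3 N at the tongue moves it. It starts shut or a little ajar.
- case_hinge (a point): Middle of the longer case's hinge line: at x = +55 mm, y = 0, 26 mm up in the case's frame; the line runs along the case's y.
- case_tongue (a point): Point on the tongue of the longer case's lid, which sticks 30 mm out of the middle of the free edge, 24 mm wide (y), 8 mm thick. The point is 17 mm out from the edge, at mid thickness; shut: 127 mm from the hinge line and 5 mm above it (31 mm above the bench). Axes turn with the lid. Pinched by its two sides it can turn between the fingers as the lid swings.
- short_case: The shorter clamshell case, same look, too short for the carrier, fixed: 110 mm (y) by 80 mm (x) by 40 mm high. Origin: centre of its underside; tongue 30 mm out towards its -x. Must stay shut.
- short_case_lid (a joint): Angle of the shorter case's lid, 0 shut.
- bottle: Loose brown bottle standing by a far corner of the longer case, 62 mm diameter, 150 mm tall. Origin: centre of its underside.
- dish: Loose closed clear dish near one end of the longer case, 88 mm diameter, 18 mm high. Origin: centre of its underside.
- beaker: Loose glass beaker beside the microscope, 68 mm diameter, 85 mm tall. Origin: centre of its underside.
- slide_box: Loose wooden box, 85 mm (x) by 100 mm (y) by 34 mm high. Origin: centre of its underside.
- jar: Loose white jar, 52 mm diameter, 62 mm tall. Origin: centre of its underside.
- lens_brush: Loose brush lying flat along its x, 150 mm long, up to about 25 mm high. Origin: centre of its underside.
Things that resemble listed ones, but are neither listed nor needed, are in the scene too. Leave any green look-alike of the case alone. What is shaped like the short_case but pink is not meant.

How it is judged (in metres and radians):
On the way, in this order (a step that is already met when the one before it is completed fails the run):
1. the longer case's lid stands open, past 1.4 rad, while the carrier is still outside the case (value of joint case_lid above 1.4 rad and horizontal distance between carrier and slot above 0.15 m), for 0.2 s.
2. the carrier lies flat in the slot, let go, with the lid still open (x of carrier in the frame of slot between -0.007 and 0.007 m and y of carrier in the frame of slot between -0.008 and 0.008 m and z of carrier in the frame of slot between -0.003 and 0.003 m and angle between the x axis of carrier and the y axis of case, either way round below 0.09 rad and angle between carrier's own z axis and vertical below 0.06 rad and value of joint case_lid above 1 rad and contact force between the fingers and carrier below 0.2 N), for 0.2 s.
3. the lid is shut over it (value of joint case_lid below 0.05 rad), for 0.2 s.
At the end, for the whole second after the job is handed in: Carrier at rest in the longer case's slot (7 mm across, 8 mm along, 3 mm in height, 0.09 rad in direction, 0.06 rad of level, grip up, either way round); lid shut to under 0.05 rad; shorter case shut; every loose bystander within 25 mm of where it began (x of carrier in the frame of slot between -0.007 and 0.007 m and y of carrier in the frame of slot between -0.008 and 0.008 m and z of carrier in the frame of slot between -0.003 and 0.003 m and angle between the x axis of carrier and the y axis of case, either way round below 0.09 rad and angle between carrier's own z axis and vertical below 0.06 rad and value of joint each of case_lid, short_case_lid below 0.05 rad and linear speed of carrier below 0.02 m/s and distance of each of bottle, dish, beaker, slide_box, jar, lens_brush from where it was at the start of the episode below 0.025 m); the robot touches nothing.
It fails at once if a bystander is moved by more than 25 mm (distance of any of bottle, dish, beaker, slide_box, jar, lens_brush from where it was at the start of the episode above 0.025 m).
It fails at once if the robot knocks the microscope (over 15 N) (contact force between any of the arm, the fingers and microscope above 15 N).
It fails at once if the shorter case is opened (value of joint short_case_lid above 0.15 rad).
It fails at once if the carrier is let go over the case more than 12 mm above the slot's floor (horizontal distance between carrier and slot below 0.04 m and z of carrier in the frame of slot above 0.012 m and contact force between the fingers and carrier below 0.05 N).
It fails at once if the carrier is forced into the case (over 60 N between them) (contact force between carrier and case above 60 N).
It also fails if it takes over 72 s, if anything falls off the work surface, if the arm or the gripper's body presses on something with over 40 N, if the wrist force passes 120 N, or if a joint passes its speed limit or range.

ROBOT

A 7-joint arm with a two-finger parallel gripper is mounted at the origin on the work surface. World frame = base frame: x ahead of the robot, y to its left, z up, the work surface at z = 0. Lengths are in mm, angles in rad, forces in N, time in s.
With the tool pointing down it reaches from about 425 to 875 mm from the base axis. Payload 8.4 kg.
Tool frame: the origin (TCP) lies at the centre of the arm's flange, where the gripper is bolted on; the fingertips stand 173 mm ahead of it and the grasp point (between the pads) lies 155 mm ahead of it; z points along the fingers, y is the line along which they close (so a half turn about z gives the same grasp; the last joint's range is limited). The gripper opens to 85 mm and grips with 20 to 120 N. Pads are 22 mm wide; open, the fingers measure 114 mm over their backs; the gripper's body (76 mm by 85 mm) begins 54 mm behind the grasp point. The pads swing forward as they close: fully open they stand 13 mm farther back than shut.
Start: joints at [1.052, 0.333, 0.04, 1.465, -0.013, 1.343, -0.059], TCP at [264.903, -593.549, 404.708] pointing down, gripper open.
Joint ranges: [-2.58, 2.58], [-0.38, 2.09], [-1.3, 1.39], [0.25, 2.4], [-1.5, 4.64], [0.08, 2.09], [-2.65, 2.65]. Speed limits (rad/s): [2.22, 2.22, 2.79, 2.79, 3.14, 3.14, 3.14].

INTERFACE

Orientations are given as a rotation vector (axis times angle).
In Python, from workcell import r gives the robot as it stands.
- The arm moves only by the shell command python3 -m jog 'ROWS' [FORCE]. ROWS is JSON, a list of rows, each a list of 5 numbers: the shift along the tool's x, y, z normalised to -1 to 1, where 1 is 25 cm, then the turn about the tool's z normalised to -1 to 1, where 1 is pi/4 rad, then the opening, from 0 (shut) to 1 (fully open). In form: [[x, y, z, twist, hand], ...]. A call has 1 to 8 rows; each row is the pose to reach, as a shift and turn from the pose commanded when the call began, along the tool's axes at that moment; what a row does not reach only later rows make up. A row lasts 1/8 s, in which the tool goes at most 62.5 mm and 10.7 degrees, less where a joint would pass 70% of its speed; a pose out of reach is approached as far as the arm can. A call with a number of a shift or a turn outside -1 to 1 is refused whole. A call with a gripper value outside its range is refused whole. The fingers move at their own pace and stop on an object; FORCE is the grip in N (left out, the last holds). Time passes only in rows, so rows that repeat a pose let the fingers close. It gives the time, the measured TCP pose, the force, the opening and the grip force at its end, in the units of the state.
- r.sense(): the state, without advancing time (a new reading comes with each control period).
- r.capture(name): name is "side" or "top" or "wrist"; returns a dict with "frame" (384x512x3 uint8, red, green, blue), "camera_matrix" (3x3 intrinsics, pixels), "R" (3x3) and "t" (3): a world point X has camera coordinates R X + t. Camera axes: x right, y down, z forward; pixel columns grow to the right and rows downward; lengths in mm; the calibration is good to about 2 mm. A picture is of the moment at which its call begins. There is no depth.
- r.hand_in(): hands the job in; it is judged then, once.
The state is a dict: "time": time; "qpos": joint angles; "joint_vel": joint speeds; "tau": joint torques, N m; "tcp_pos": TCP position; "eef_rot": TCP orientation; "contact_force": force on the tool from outside, world axes, zero at the start; "wrist_torque": the same for the moment, N m; "width": opening from 0.0 (shut) to 1.0 (fully open); "grip_force": force on a finger pad.
Only numpy, scipy, OpenCV 4.12 (cv2) and the standard library are available. Lean on these libraries where they do the work, as an engineer would, in place of code of your own. Each camera call takes 0.05 s, during which the arm holds its last target. There are 200 camera calls.

## Working session

There is one attempt and no reset: what is moved stays moved. The work goes in short steps, Python scripts to look and compute and a shell command to move; the robot and the scene stay as the last step left them, time stands still between calls to the robot, and variables do not carry over. Pictures are saved under pics/ and viewed, at most 10 in all, crops included, and the job is handed in when it is done.

```bash
mkdir -p pics; ls; python3 - <<'E'
from workcell import r
import cv2,pickle
d={}
for n in("side","top","wrist"):
    c=r.capture(n);d[n]=c;cv2.imwrite(f"pics/{n}0.png",c["frame"][:,:,::-1])
    print(n,c["camera_matrix"].tolist(),c["R"].round(4).tolist(),c["t"].round(1).tolist())
pickle.dump(d,open("cap0.pkl","wb"))
s=r.sense();print(s)
E
```

```text
pics
side [[368.02205832043677, 0.0, 254.1568441698994], [0.0, 368.02205832043677, 195.05942544322644], [0.0, 0.0, 1.0]] [[-0.8509, -0.5248, -0.0255], [-0.2408, 0.4327, -0.8688], [0.4669, -0.7331, -0.4945]] [468.4, 221.3, 896.4]
top [[417.85657162289067, 0.0, 258.98088723880755], [0.0, 417.85657162289067, 200.21383940655699], [0.0, 0.0, 1.0]] [[0.007, -1.0, -0.0022], [-0.998, -0.0068, -0.0626], [0.0625, 0.0026, -0.998]] [20.3, 519.1, 1265.0]
wrist [[340.8515585872457, 0.0, 258.13898282967284], [0.0, 340.8515585872457, 190.770413545034], [0.0, 0.0, 1.0]] [[0.4075, -0.9132, -0.0017], [-0.8723, -0.3898, 0.2951], [-0.2702, -0.1188, -0.9555]] [-649.6, -38.4, 380.1]
{'time': 0.15, 'qpos': array([ 1.05178185,  0.33376157,  0.039857  ,  1.46607095, -0.01339818,
        1.34330354, -0.05850644]), 'joint_vel': array([ 0.00023542, -0.00144082,  0.0005337 , -0.00159274,  0.00132531,
        0.00166765, -0.00231421]), 'tau': array([ 2.04903874e-03, -6.59040141e+01,  1.36662975e+00, -4.05868328e+01,
        1.67830149e-02,  9.60114703e-03,  6.78684432e-05]), 'tcp_pos': array([ 264.87965782, -593.42946767,  404.01544983]), 'eef_rot': array([-3.07143333e+00, -6.54347335e-01,  5.39562662e-04]), 'contact_force': array([-1.06265138,  0.44310167,  0.57038415]), 'wrist_torque': array([-0.02120271, -0.03700425, -0.02188698]), 'grip_force': 0.0, 'width': 0.9984186728195558}
```

View pics/top0.png

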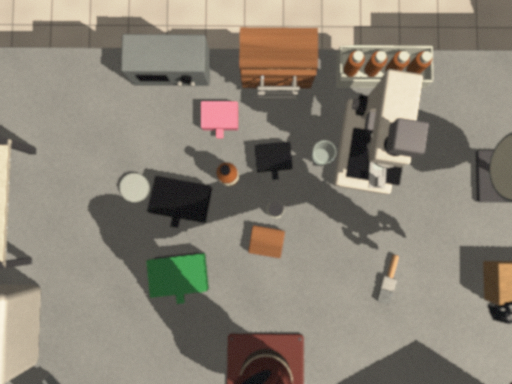

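View pics/side0.png

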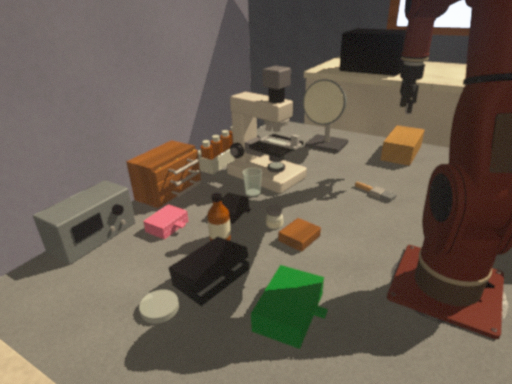

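Top view: the candidates are black case A at (180,199), black case B at (273,157), green look-alike at (178,275) and pink at (219,116). A is the larger black one, so it fits the longer case. B is the shorter one. The microscope is at (375,140), with its front toward the robot. I'll confirm with one enlarged composite.

```bash
cat > h.py <<'E'
import numpy as np,cv2,pickle
from scipy.spatial.transform import Rotation as Ro
def ray(c,uv):
    K,R,t=np.array(c["camera_matrix"]),np.array(c["R"]),np.array(c["t"])
    o=-R.T@t; d=R.T@np.linalg.inv(K)@np.array([uv[0],uv[1],1.]); return o,d/np.linalg.norm(d)
def onz(c,uv,z):
    o,d=ray(c,uv); return o+d*(z-o[2])/d[2]
def proj(c,X):
    p=np.array(c["camera_matrix"])@(np.array(c["R"])@np.array(X,float)+np.array(c["t"])); return p[:2]/p[2]
def tri(c1,u1,c2,u2):
    o1,d1=ray(c1,u1);o2,d2=ray(c2,u2)
    a=np.linalg.lstsq(np.c_[d1,-d2],o2-o1,rcond=None)[0]
    p,q=o1+a[0]*d1,o2+a[1]*d2; return (p+q)/2,np.linalg.norm(p-q)
E
python3 - <<'E'
from h import *
d=pickle.load(open("cap0.pkl","rb"));t=d["top"]["frame"];s=d["side"]["frame"]
b=lambda im,x,y,w,h,W,H:cv2.resize(im[y:y+h,x:x+w],(W,H),interpolation=cv2.INTER_CUBIC)
A=np.hstack([b(t,115,130,200,150,400,300),b(t,320,60,130,150,400,300)])
B=np.hstack([b(s,140,180,133,120,400,300),b(s,220,60,106,130,400,300)])
cv2.imwrite("pics/c1.png",np.vstack([A,B])[:,:,::-1])
g=t.max(axis=2); m=((g<45)*255).astype(np.uint8)
for c in cv2.findContours(m,cv2.RETR_EXTERNAL,cv2.CHAIN_APPROX_NONE)[0]:
    if cv2.contourArea(c)>150:
        print(cv2.contourArea(c),cv2.boundingRect(c))
        for z in(0,40,56):
            P=np.array([onz(d["top"],p[0],z)[:2] for p in c],np.float32)
            rr=cv2.minAreaRect(P);print(z,np.round(rr[0]),np.round(rr[1]),round(rr[2],1))
E
```

```text
277.0 (237, 367, 37, 17)
0 [-10.  32.] [ 47. 109.] 0.4
40 [ 4. 32.] [ 46. 106.] 0.4
56 [ 9. 32.] [ 45. 104.] 0.4
198.0 (489, 303, 23, 19)
0 [ 181. -719.] [53. 68.] 9.7
40 [ 189. -696.] [51. 66.] 9.7
56 [ 192. -687.] [50. 65.] 9.7
2106.5 (148, 177, 63, 50)
0 [508. 274.] [183. 144.] 80.1
40 [506. 266.] [177. 140.] 80.1
56 [505. 263.] [175. 138.] 80.1
881.0 (255, 143, 37, 36)
0 [644. -21.] [111. 109.] 6.1
40 [638. -19.] [108. 105.] 6.1
56 [636. -19.] [106. 104.] 6.1
773.0 (348, 129, 23, 49)
0 [ 671. -287.] [ 61. 152.] 85.7
40 [ 664. -278.] [ 59. 148.] 85.7
56 [ 661. -274.] [ 58. 146.] 85.7
```

View pics/c1.png

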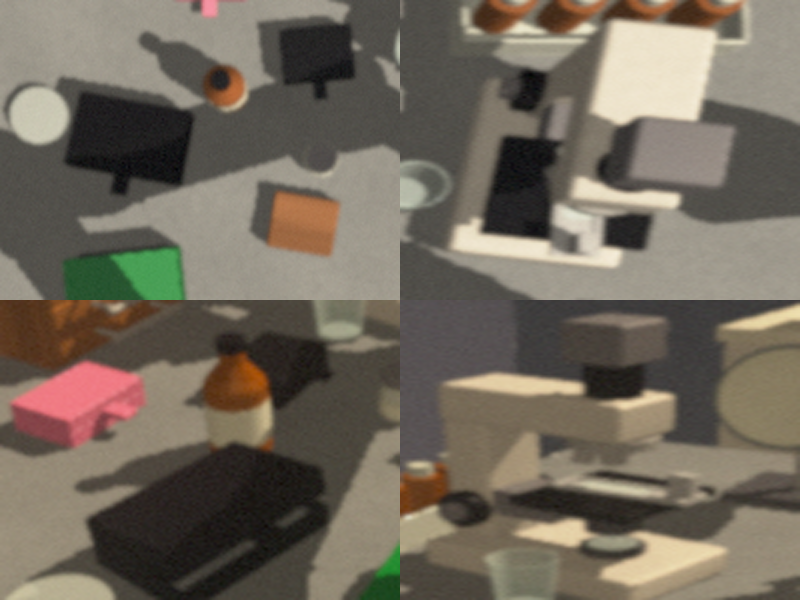

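Crop: A is the long black case, its tongue toward the robot at top px (175,226), with the brown bottle at its far right corner and the dish at its left. B is clearly shorter, so A is the case to open. The carrier lies on the stage with its grip at top px (~377,178) and side px (~296,140).

```bash
python3 - <<'E'
from h import *
d=pickle.load(open("cap0.pkl","rb"));t,s=d["top"],d["side"]
print("cam",ray(t,(0,0))[0].round())
m=((t["frame"].max(axis=2)<45)*255).astype(np.uint8)[165:240,135:222]
L=lambda p:onz(t,(p[0]+135,p[1]+165),56)[:2]
body=cv2.morphologyEx(m,cv2.MORPH_OPEN,np.ones((15,15),np.uint8))
c=max(cv2.findContours(body,0,1)[0],key=cv2.contourArea)
rr=cv2.minAreaRect(np.array([L(p[0]) for p in c],np.float32));print("lid",rr)
tg=cv2.morphologyEx(cv2.subtract(m,body),cv2.MORPH_OPEN,np.ones((3,3),np.uint8))
n,l,st,ce=cv2.connectedComponentsWithStats(tg)
for i in range(1,n):
    p=ce[i]+[135,165]; print(st[i],p.round(1),onz(t,p,35).round())
print("grip",[x.round(1) if hasattr(x,'round') else x for x in tri(t,(377,178),s,(296,140))],onz(t,(378.5,174.5),192).round())
for n,p,z in[("baseFL",(336.2,183.5),45),("baseFR",(390.5,192.5),45),("bottle",(227,178),100)]:print(n,onz(t,p,z).round())
E
```

```text
cam [ 439.   21. 1295.]
lid ((516.1296997070312, 259.7987976074219), (172.80682373046875, 113.87783813476562), 80.90084838867188)
[13 42  3  5 15] [149. 209.] [489. 356.  35.]
[36 54  8  8 57] [174.6 222.4] [449. 278.  35.]
grip [array([ 564.8, -297.9,  172.5]), np.float64(14.7)] [ 579. -293.  192.]
baseFL [ 569. -208.   45.]
baseFR [ 543. -370.   45.]
bottle [577. 116. 100.]
```

```bash
cat >> h.py <<'E'
def need(s,xyz,yaw_y=None):
    """shift (units of 250mm) in tool axes to bring TCP to xyz; twist (units pi/4) to bring tool y to yaw_y deg"""
    R=Ro.from_rotvec(s["eef_rot"]).as_matrix(); v=R.T@(np.array(xyz,float)-s["tcp_pos"])/250
    y=np.degrees(np.arctan2(R[1,1],R[0,1])); tw=None
    if yaw_y is not None: tw=-((yaw_y-y+180)%360-180)/45
    print("t",round(s["time"],2),"pos",s["tcp_pos"].round(1),"yaw_y",round(y,1),"tilt",np.degrees(np.arccos(-R[2,2])).round(2),"| shift",v.round(3),"twist",None if tw is None else round(tw,3))
E
python3 -c "
from workcell import r
from h import *
need(r.sense(),(420,-240,420),81)
need(r.sense(),(445,0,420),81)"
```

```text
t 0.15 pos [ 264.9 -593.4  404. ] yaw_y -65.9 tilt 0.07 | shift [ 1.143 -1.038 -0.063] twist -3.265
t 0.15 pos [ 264.9 -593.4  404. ] yaw_y -65.9 tilt 0.07 | shift [ 1.625 -1.874 -0.062] twist -3.265
```

```bash
python3 -m jog '[[0.18,-0.2,-0.03,0,0.6],[0.36,-0.4,-0.06,-0.2,0.6],[0.54,-0.6,-0.06,-0.4,0.6],[0.72,-0.8,-0.06,-0.6,0.6],[0.9,-1,-0.06,-0.8,0.6],[0.95,-1,-0.06,-1,0.6]]'; python3 -c "
from workcell import r
from h import *
need(r.sense(),(455,30,420),81)"
```

```text
time: 0.9
tcp_pos: [380.5, -265.2, 420.0]
eef_rot: [2.581, 1.791, -0.0]
contact_force: [0.0, -1.6, 0.9]
width: 0.601
grip_force: 0.0
t 0.9 pos [ 380.5 -265.2  420. ] yaw_y -20.5 tilt 0.02 | shift [ 1.211e+00 -1.340e-01 -1.000e-03] twist -2.255
```

```bash
python3 -m jog '[[0.25,-0.03,0,-0.2,0.6],[0.5,-0.06,0,-0.4,0.6],[0.75,-0.1,0,-0.6,0.6],[1,-0.12,0,-0.8,0.6],[1,-0.12,0,-1,0.6]]'; python3 -c "
from workcell import r
from h import *
need(r.sense(),(405,278,400),81)"
```

```text
time: 1.52
tcp_pos: [441.7, -19.5, 419.9]
eef_rot: [1.693, 2.646, 0.001]
contact_force: [-0.2, -1.0, -0.1]
width: 0.601
grip_force: 0.0
t 1.52 pos [441.7 -19.5 419.9] yaw_y 24.8 tilt 0.05 | shift [1.142 0.365 0.08 ] twist -1.249
```

```bash
python3 -m jog '[[0.22,0.08,0.03,-0.2,0.6],[0.45,0.15,0.06,-0.4,0.6],[0.67,0.22,0.08,-0.6,0.6],[0.9,0.3,0.08,-0.8,0.6],[1,0.36,0.08,-1,0.6],[1,0.36,0.08,-1,0.6]]'; python3 - <<'E'
from workcell import r
from h import *
need(r.sense(),(405,278,400),81)
c=r.capture("wrist");pickle.dump(c,open("w1.pkl","wb"));cv2.imwrite("pics/w1.png",c["frame"][:,:,::-1])
E
```

```text
time: 2.28
tcp_pos: [421.0, 242.8, 399.6]
eef_rot: [-0.563, -3.09, -0.002]
contact_force: [0.1, -0.9, 0.0]
width: 0.603
grip_force: 0.0
t 2.27 pos [421.  242.8 399.6] yaw_y 69.3 tilt 0.08 | shift [ 0.109  0.109 -0.002] twist -0.259
```

View pics/w1.png

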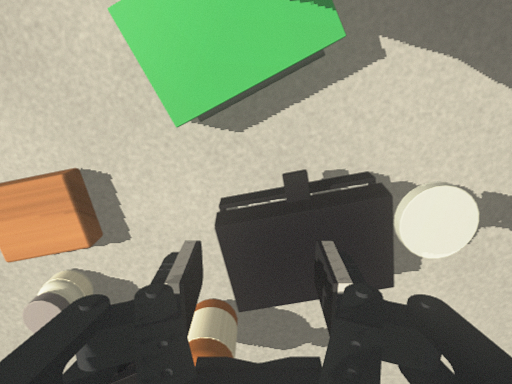

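The wrist view shows the long case slightly ajar. Its tongue tip is at px (296,174) with the root at ~(298,200), and the lid top's corners are at (217,224), (393,190), (392,288) and (240,310).

```bash
python3 - <<'E'
from h import *
c=pickle.load(open("w1.pkl","rb"))
m=(c["frame"].max(axis=2)<50)
for v in (176,180,184,188,192,196):
    x=np.where(m[v,270:325])[0]+270; print(v,x.min(),x.max())
for p,z in [((217,224),58),((393,190),58),((392,288),56),((240,310),56),((283.5,174),38),((307,172),38),((295.5,173),38),((299,200),38),((220,209),26),((374,175),26)]:
    print(p,z,onz(c,p,z)[:2].round(1))
E
```

```text
Traceback (most recent call last):
ValueError: zero-size array to reduction operation minimum which has no identity
```

```bash
python3 - <<'E'
from h import *
c=pickle.load(open("w1.pkl","rb"))
for p,z in [((217,224),62),((393,190),62),((392,288),56),((240,310),56),((283.5,174),42),((307,172),42),((295.5,173),42),((299,200),40),((220,209),26),((374,175),26)]:
    print(p,z,onz(c,p,z)[:2].round(1))
E
```

```text
(217, 224) 62 [456.8 186.7]
(393, 190) 62 [483.5 355.3]
(392, 288) 56 [591.4 329.7]
(240, 310) 56 [560.  169.7]
(283.5, 174) 42 [437.7 263.5]
(307, 172) 42 [444.  285.9]
(295.5, 173) 42 [440.9 274.9]
(299, 200) 40 [469.6 269.2]
(220, 209) 26 [454.4 186.7]
(374, 175) 26 [476.2 350.9]
```

```bash
python3 -m jog '[[0.02,0.05,0.2,-0.13,0.6],[0.02,0.11,0.4,-0.26,0.6],[0.02,0.11,0.4,-0.26,0.6]]'; python3 -c "
from workcell import r
from h import *
need(r.sense(),(445.5,272.6,194),80.7)"
```

```text
time: 2.7
tcp_pos: [426.0, 266.5, 296.6]
eef_rot: [-0.256, -3.125, 0.005]
contact_force: [-1.5, 0.4, 0.2]
width: 0.598
grip_force: 0.0
t 2.7 pos [426.  266.5 296.6] yaw_y 80.6 tilt 0.4 | shift [-0.075  0.038  0.41 ] twist -0.001
```

```bash
python3 -m jog '[[-0.075,0.038,0.1,0,0.6],[-0.075,0.038,0.25,0,0.6],[-0.075,0.038,0.41,0,0.6],[-0.075,0.038,0.41,0,0.6],[-0.075,0.038,0.41,0,0.6]]'; python3 - <<'E'
from workcell import r
from h import *
need(r.sense(),(445.5,272.6,194),80.7)
c=r.capture("wrist");s=r.capture("side");pickle.dump((c,s),open("w2.pkl","wb"))
b=lambda im,x,y,w,h,W,H:cv2.resize(im[y:y+h,x:x+w],(W,H),interpolation=cv2.INTER_CUBIC)
cv2.imwrite("pics/w2.png",np.hstack([b(c["frame"],0,0,512,384,400,300),b(s["frame"],150,210,133,100,400,300)])[:,:,::-1])
E
```

```text
time: 3.32
tcp_pos: [447.8, 274.5, 199.7]
eef_rot: [0.257, 3.129, 0.001]
contact_force: [0.6, -0.4, 0.4]
width: 0.6
grip_force: 0.0
t 3.33 pos [447.8 274.5 199.7] yaw_y 80.6 tilt 0.15 | shift [ 0.008 -0.009  0.023] twist -0.002
```

View pics/w2.png

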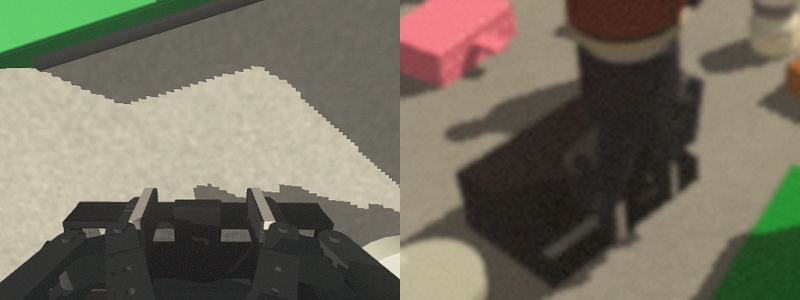

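The tongue tip (left pane, ~(198,210)) sits between the fingers (150 and 255). I'll lower a touch and pinch.

```bash
python3 -m jog '[[0.008,-0.009,0.03,0,0.6],[0.008,-0.009,0.03,0,0.2],[0.008,-0.009,0.03,0,0.2],[0.008,-0.009,0.03,0,0.2],[0.008,-0.009,0.03,0,0.2],[0.008,-0.009,0.03,0,0.2]]' 30; python3 -c "
from workcell import r
from h import *
need(r.sense(),(445.5,272.6,194),80.7)"
```

```text
time: 4.18
tcp_pos: [444.4, 273.0, 189.9]
eef_rot: [0.253, 3.131, 0.001]
contact_force: [0.2, 3.5, 0.6]
width: 0.271
grip_force: 29.7
t 4.17 pos [444.4 273.  189.9] yaw_y 80.8 tilt 0.04 | shift [-0.005 -0.001 -0.016] twist 0.002
```

Pinched at 23 mm, matching the tongue. Now I'll swing it along the arc (radius ~131 mm).

```bash
python3 -m jog '[[-0.007,0,-0.05,0,0.2],[-0.018,0,-0.1,0,0.2],[-0.035,0,-0.15,0,0.2],[-0.056,0,-0.2,0,0.2],[-0.09,0,-0.26,0,0.2],[-0.122,0,-0.3,0,0.2],[-0.158,0,-0.34,0,0.2],[-0.198,0,-0.374,0,0.2]]'; python3 -c "
from workcell import r
from h import *
s=r.sense();print(s['contact_force'],s['width'])
need(s,(445.5,272.6,194),80.7)"
```

```text
time: 5.18
tcp_pos: [493.9, 264.3, 282.7]
eef_rot: [0.254, 3.131, 0.001]
contact_force: [6.7, 5.2, -13.2]
width: 0.275
grip_force: 30.3
[  6.71130216   5.230791   -13.17994682] 0.27532647214131917
t 5.17 pos [493.9 264.3 282.7] yaw_y 80.7 tilt 0.04 | shift [0.196 0.001 0.355] twist 0.001
```

```bash
python3 -m jog '[[-0.042,0,-0.025,0,0.2],[-0.09,0,-0.048,0,0.2],[-0.138,0,-0.068,0,0.2],[-0.188,0,-0.085,0,0.2],[-0.237,0,-0.096,0,0.2],[-0.289,0,-0.103,0,0.2],[-0.341,0,-0.103,0,0.2],[-0.383,0,-0.1,0,0.2]]'; python3 - <<'E'
from workcell import r
from h import *
s=r.sense();print(s['contact_force'],s['width'])
need(s,(445.5,272.6,194),80.7)
E
```

```text
time: 6.18
tcp_pos: [588.3, 248.4, 306.9]
eef_rot: [-0.254, -3.129, 0.003]
contact_force: [-5.1, -0.9, -14.2]
width: 0.23
grip_force: 33.9
[ -5.144611    -0.94767041 -14.24451708] 0.2297660156601076
t 6.17 pos [588.3 248.4 306.9] yaw_y 80.7 tilt 0.15 | shift [0.579 0.004 0.453] twist 0.001
```

```bash
python3 -m jog '[[0,0,0,0,0.6],[0,0,0,0,0.6],[0,0,-0.15,0,0.6],[0,0,-0.35,0,0.6],[0.2,0,-0.45,0,0.6],[0.4,0,-0.45,0,0.6],[0.4,0,-0.45,0,0.6],[0.4,0,-0.45,0,0.6]]' 30; python3 - <<'E'
from workcell import r
from h import *
s=r.sense()
need(s,(445.5,272.6,194),80.7)
c=r.capture("wrist");pickle.dump(c,open("w3.pkl","wb"))
s=r.capture("side")
b=lambda im,x,y,w,h,W,H:cv2.resize(im[y:y+h,x:x+w],(W,H),interpolation=cv2.INTER_CUBIC)
cv2.imwrite("pics/w3.png",np.hstack([b(c["frame"],0,0,512,384,512,384),b(s["frame"],140,170,144,192,288,384)])[:,:,::-1])
E
```

```text
time: 7.18
tcp_pos: [489.2, 265.4, 421.9]
eef_rot: [0.253, 3.128, 0.0]
contact_force: [0.4, -0.8, 0.4]
width: 0.6
grip_force: 0.0
t 7.17 pos [489.2 265.4 421.9] yaw_y 80.8 tilt 0.18 | shift [ 0.18  -0.     0.911] twist 0.001
```

View pics/w3.png

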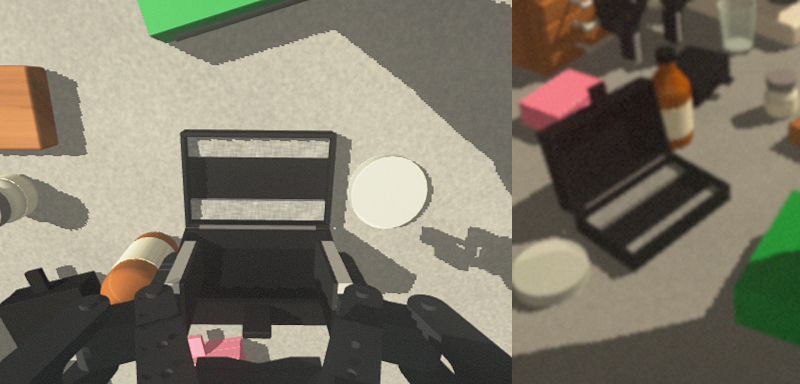

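The lid is open past upright. The grey pads are at px rows ~138–157 and 199–221, columns 189–329, with the dark slot between them. Measuring the slot from these.

```bash
python3 - <<'E'
from h import *
c=pickle.load(open("w3.pkl","rb"));f=c["frame"]
m=np.zeros(f.shape[:2],np.uint8);sub=f[134:226,186:332];m[134:226,186:332]=(sub.max(axis=2)>85)*255
m=cv2.morphologyEx(m,cv2.MORPH_OPEN,np.ones((5,5),np.uint8))
cs=sorted([k for k in cv2.findContours(m,0,1)[0] if cv2.contourArea(k)>800],key=lambda k:k[:,0,1].mean())
R=[]
for k in cs:
    P=np.array([onz(c,p[0],12)[:2] for p in k],np.float32);r_=cv2.minAreaRect(P);R.append(r_);print(cv2.boundingRect(k),r_)
print(np.mean([R[0][0],R[1][0]],axis=0))
for p,z in[((180.5,130.5),26),((335.5,130.5),26)]:print(onz(c,p,z).round(1))
E
```

```text
(188, 137, 142, 22) ((482.1270446777344, 266.7379455566406), (158.29443359375, 22.75704002380371), 80.16543579101562)
(191, 198, 134, 23) ((554.89013671875, 254.2209930419922), (158.17405700683594, 27.28571128845215), 80.10753631591797)
[518.5085907 260.4794693]
[448.4 188.5  26. ]
[474.9 351.2  26. ]
```

```bash
python3 -m jog '[[-0.04,-0.25,0,0,0.6],[-0.08,-0.5,0,0,0.6],[-0.12,-0.75,0,0,0.6],[-0.16,-1,0,0,0.6]]' >/dev/null; python3 -m jog '[[-0.04,-0.25,0,0,0.6],[-0.08,-0.5,0,0,0.6],[-0.12,-0.75,0,0,0.6],[-0.2,-1,0,0,0.6],[-0.2,-1,0,0,0.6]]';python3 -c "
from workcell import r
from h import *
need(r.sense(),(492,-278.5,420),81)"
```

```text
time: 8.4
tcp_pos: [497.0, -245.6, 419.6]
eef_rot: [-0.266, -3.129, 0.0]
contact_force: [-0.6, 0.3, 0.2]
width: 0.598
grip_force: 0.0
t 8.4 pos [ 497.  -245.6  419.6] yaw_y 80.3 tilt 0.07 | shift [-0.002 -0.133 -0.002] twist -0.016
```

```bash
python3 -m jog '[[0,-0.133,0,-0.016,0.6],[0,-0.133,0,-0.016,0.6],[0,-0.133,0,-0.016,0.6]]'; python3 - <<'E'
from workcell import r
from h import *
need(r.sense(),(492,-278.5,420),81)
c=r.capture("wrist");s=r.capture("side");pickle.dump((c,s),open("w4.pkl","wb"))
b=lambda im,x,y,w,h,W,H:cv2.resize(im[y:y+h,x:x+w],(W,H),interpolation=cv2.INTER_CUBIC)
cv2.imwrite("pics/w4.png",np.hstack([c["frame"],b(s["frame"],220,60,96,128,288,384)])[:,:,::-1])
E
```

```text
time: 8.78
tcp_pos: [492.7, -271.7, 420.5]
eef_rot: [-0.233, -3.133, -0.001]
contact_force: [0.7, 0.1, -0.1]
width: 0.599
grip_force: 0.0
t 8.78 pos [ 492.7 -271.7  420.5] yaw_y 81.5 tilt 0.05 | shift [-0.001 -0.027  0.002] twist 0.011
```

View pics/w4.png

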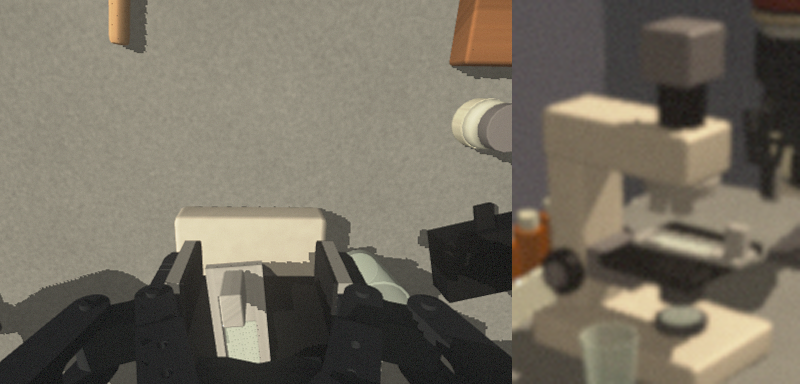

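The carrier is in the wrist view: its front plate edge runs (205,265)–(263,261) and the grip block is at ~(231,300). The stage lies to the right of it.

```bash
python3 - <<'E'
from h import *
c=pickle.load(open("w4.pkl","rb"))[0]
P=lambda p,z:onz(c,p,z)[:2].round(1)
for p,z in[((205.5,265.5),157),((263.5,261),157),((216.5,356),157),((270,361),157),((222,270),157),((245,270),157),((218.5,296),192),((244,294),192),((219,326),192),((243.5,325),192),((176,212),45),((324,208),45)]:print(p,z,P(p,z))
g=c["frame"].astype(int).sum(2)//3
print(g[262:335:3,232]);print(g[310,205:275:2]);print(g[285,205:275:2])
E
```

```text
(205.5, 265.5) 157 [ 543.  -320.1]
(263.5, 261) 157 [ 545.8 -275.5]
(216.5, 356) 157 [ 628.4 -327.4]
(270, 361) 157 [ 640.3 -283.6]
(222, 270) 157 [ 548.7 -308.2]
(245, 270) 157 [ 551.3 -290.7]
(218.5, 296) 192 [ 548.1 -307. ]
(244, 294) 192 [ 549.1 -289.8]
(219, 326) 192 [ 571.9 -311. ]
(243.5, 325) 192 [ 573.6 -294.1]
(176, 212) 45 [ 534.5 -367.5]
(324, 208) 45 [ 553.7 -208.9]
[177 127 179 132 124 124 122 126 126 124 125 157 181 178 179 180 174 183
 173 177 181 181 201 189 196]
[ 35  43  39 173 179 184 185 151 203 182 186 184 180 181 177 178 181 175
 139  88 117 186 184 178 178 184 181 168 168  95  90  41  39  38  42]
[ 42 141 178 184 188 183 182 180 162 126 128 128 131 121 123 122 120 123
  93  80  89 102 100 104 101 102  98 103 102  93  38  43  46  48  45]
```

```bash
python3 - <<'E'
from h import *
d=pickle.load(open("cap0.pkl","rb"));t,s=d["top"],d["side"]
print(onz(t,(375.2,162.5),242).round(),onz(t,(410.9,164),242).round(),onz(s,(278.3,108.3),302).round(),onz(s,(278.3,122.7),242).round())
print("top grip",[onz(t,(u,v),192).round() for u,v in((375.5,170),(386,171.5),(374.5,179.5),(384,181))])
E
```

```text
[ 603. -271.  242.] [ 600. -361.  242.] [ 588. -224.  302.] [ 605. -255.  242.]
top grip [array([ 590., -285.,  192.]), array([ 587., -313.,  192.]), array([ 565., -283.,  192.]), array([ 561., -308.,  192.])]
```

```bash
python3 -c "
from workcell import r
from h import *
need(r.sense(),(495,-297,345),85)"
```

```text
t 8.88 pos [ 492.7 -271.1  420.7] yaw_y 81.6 tilt 0.03 | shift [-0.024 -0.101  0.303] twist -0.076
```

```bash
python3 -m jog '[[-0.024,-0.1,0.1,-0.076,0.6],[-0.024,-0.1,0.3,-0.076,0.6],[-0.024,-0.1,0.3,-0.076,0.6],[-0.024,-0.1,0.3,-0.076,0.6]]'; python3 -c "
from workcell import r
from h import *
need(r.sense(),(545,-299,345),85)"
```

```text
time: 9.38
tcp_pos: [495.2, -297.2, 347.5]
eef_rot: [0.138, 3.137, -0.001]
contact_force: [-0.4, -0.1, 0.2]
width: 0.597
grip_force: 0.0
t 9.38 pos [ 495.2 -297.2  347.5] yaw_y 85.0 tilt 0.09 | shift [-0.199  0.01   0.01 ] twist -0.001
```

```bash
python3 -m jog '[[-0.06,0.003,0.01,0,0.5],[-0.12,0.006,0.01,0,0.5],[-0.18,0.01,0.01,0,0.5],[-0.2,0.01,0.01,0,0.5],[-0.2,0.01,0.01,0,0.5]]'; python3 - <<'E'
from workcell import r
from h import *
need(r.sense(),(545,-299,345),85)
c=r.capture("wrist");s=r.capture("side");pickle.dump((c,s),open("w5.pkl","wb"))
b=lambda im,x,y,w,h,W,H:cv2.resize(im[y:y+h,x:x+w],(W,H),interpolation=cv2.INTER_CUBIC)
cv2.imwrite("pics/w5.png",np.hstack([b(c["frame"],130,180,204,204,400,400),b(s["frame"],240,60,100,100,400,400)])[:,:,::-1])
E
```

```text
time: 10.0
tcp_pos: [544.8, -299.7, 342.9]
eef_rot: [-0.139, -3.138, -0.001]
contact_force: [-0.0, 0.2, -0.2]
width: 0.504
grip_force: 0.0
t 10.0 pos [ 544.8 -299.7  342.9] yaw_y 84.9 tilt 0.04 | shift [-0.     0.003 -0.008] twist -0.002
```

View pics/w5.png

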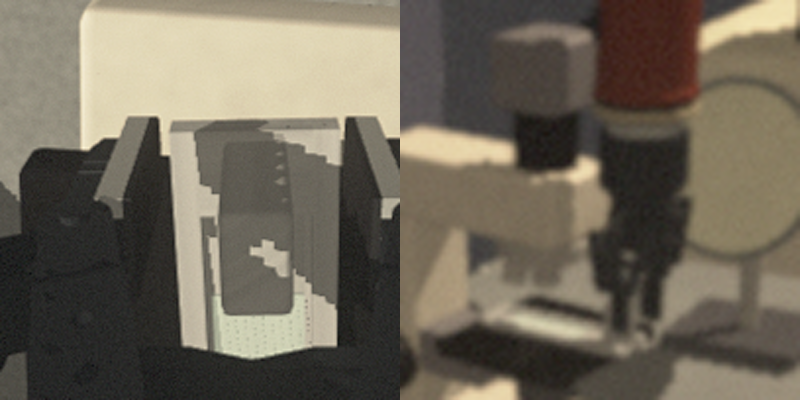

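The fingers straddle the grip block, which is at ~(255,260) in the left pane. There is no contact with the head or camera. Closing.

```bash
python3 -m jog '[[0,0,0,0,0.3],[0,0,0,0,0.1],[0,0,0,0,0.1],[0,0,0,0,0.1],[0,0,0,0,0.1]]' 30 && python3 -m jog '[[0.04,0,0,0,0.1],[0.08,0,0,0,0.1],[0.12,0,0,0,0.1],[0.16,0,0,0,0.1],[0.16,0,0,0,0.1],[0.16,0,0,0,0.1]]'
```

```text
time: 10.72
tcp_pos: [544.4, -299.9, 343.5]
eef_rot: [-0.14, -3.138, 0.0]
contact_force: [-2.7, 0.5, 3.8]
width: 0.179
grip_force: 30.3
time: 11.48
tcp_pos: [504.4, -296.4, 343.2]
eef_rot: [-0.141, -3.138, 0.0]
contact_force: [-2.2, -0.1, 1.6]
width: 0.179
grip_force: 30.0
```

```bash
python3 -m jog '[[-0.04,0,0,0,0.1],[-0.08,0,0,0,0.1],[-0.08,0,0,0,0.1],[-0.08,0,0,0,0.4],[-0.08,0,0,0,0.4],[-0.08,0,0,0,0.4]]' && python3 - <<'E'
from workcell import r
from h import *
need(r.sense(),(541,-299,336),85)
c=r.capture("wrist");pickle.dump(c,open("w6.pkl","wb"))
cv2.imwrite("pics/w6.png",cv2.resize(c["frame"][180:384,130:334],(600,600),interpolation=cv2.INTER_CUBIC)[:,:,::-1])
E
```

```text
time: 12.22
tcp_pos: [524.4, -298.0, 343.1]
eef_rot: [-0.14, -3.138, -0.0]
contact_force: [-0.6, -0.6, -0.3]
width: 0.401
grip_force: 0.0
t 12.22 pos [ 524.4 -298.   343.1] yaw_y 84.9 tilt 0.02 | shift [-0.067  0.002  0.028] twist -0.003
```

View pics/w6.png

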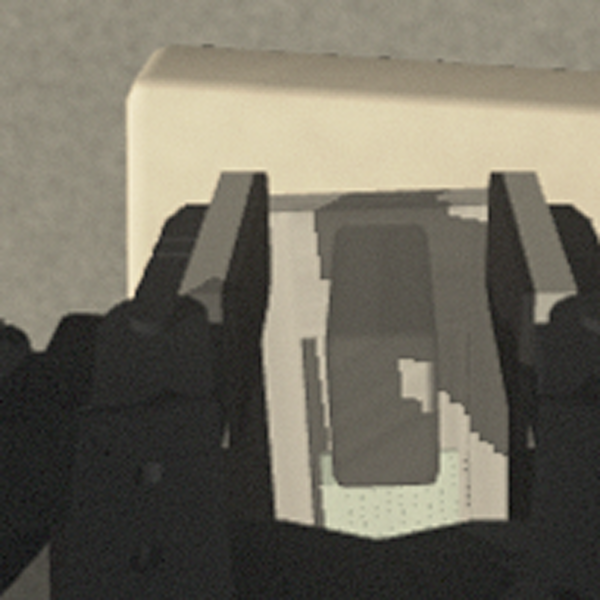

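The block's top face is at crop rows 335–485, columns 330–437, aligned with the pads.

```bash
python3 - <<'E'
from h import *
c=pickle.load(open("w6.pkl","rb"))
for p in((327,333),(434,333),(332,485),(438,485),(383,409)):print(onz(c,(130+p[0]*.34,180+p[1]*.34),192).round(1))
for p in((270,208),(490,190)):print(onz(c,(130+p[0]*.34,180+p[1]*.34),157).round(1))
E
```

```text
[ 529.5 -305.8  192. ]
[ 530.8 -291.   192. ]
[ 555.1 -307.7  192. ]
[ 556.5 -292.3  192. ]
[ 542.6 -299.1  192. ]
[ 527.2 -317.   157. ]
[ 527.2 -279.2  157. ]
```

```bash
python3 -m jog '[[-0.035,0.001,0.028,0,0.4],[-0.072,0.003,0.028,0,0.4],[-0.072,0.003,0.028,0,0.4],[-0.072,0.003,0.028,0,0.1],[-0.072,0.003,0.028,0,0.1],[-0.072,0.003,0.028,0,0.1],[-0.072,0.003,0.028,0,0.1]]' 80 && python3 -m jog '[[0,0,-0.01,0,0.1],[0,0,-0.03,0,0.1],[0.04,0,-0.04,0,0.1],[0.12,0,-0.04,0,0.1],[0.2,0,-0.04,0,0.1],[0.3,0,-0.04,0,0.1],[0.4,0,-0.04,0,0.1],[0.5,0,-0.04,0,0.1]]'; python3 -c "
from workcell import r
from h import *
need(r.sense(),(430,-200,380),None)"
```

```text
time: 13.15
tcp_pos: [542.4, -298.9, 336.3]
eef_rot: [0.14, 3.138, -0.0]
contact_force: [0.3, 0.1, 0.1]
width: 0.175
grip_force: 78.1
time: 14.15
tcp_pos: [416.6, -287.6, 346.4]
eef_rot: [0.141, 3.138, -0.0]
contact_force: [1.3, -0.0, -0.7]
width: 0.172
grip_force: 78.0
t 14.15 pos [ 416.6 -287.6  346.4] yaw_y 84.9 tilt 0.02 | shift [-0.022  0.354 -0.135] twist None
```

```bash
python3 -m jog '[[0,0.1,-0.1,0.15,0.1],[-0.02,0.25,-0.2,0.3,0.1],[-0.03,0.45,-0.21,0.5,0.1],[-0.04,0.65,-0.21,0.7,0.1],[-0.056,0.8,-0.21,0.85,0.1],[-0.056,0.92,-0.21,1,0.1],[-0.056,0.92,-0.21,1,0.1]]'; python3 -c "
from workcell import r
from h import *
need(r.sense(),(480,160,400),-9.85)"
```

```text
time: 15.02
tcp_pos: [452.1, -57.6, 399.0]
eef_rot: [1.326, 2.847, -0.0]
contact_force: [-0.4, 0.7, -0.5]
width: 0.172
grip_force: 78.0
t 15.03 pos [452.1 -57.6 399. ] yaw_y 40.1 tilt 0.04 | shift [ 0.594  0.645 -0.004] twist 1.109
```

```bash
python3 -m jog '[[0.1,0.12,0,0.15,0.1],[0.2,0.24,0,0.3,0.1],[0.3,0.36,0,0.5,0.1],[0.4,0.48,0,0.7,0.1],[0.5,0.56,0,0.85,0.1],[0.594,0.645,0,1,0.1],[0.594,0.645,0,1,0.1]]'; python3 -c "
from workcell import r
from h import *
need(r.sense(),(529.3,319.4,400),-9.85)"
```

```text
time: 15.9
tcp_pos: [480.5, 158.8, 398.8]
eef_rot: [-2.315, -2.124, -0.001]
contact_force: [0.7, 0.1, -1.1]
width: 0.175
grip_force: 78.1
t 15.9 pos [480.5 158.8 398.8] yaw_y -4.9 tilt 0.03 | shift [ 0.657  0.139 -0.005] twist 0.109
```

```bash
python3 -m jog '[[0.18,0.04,0,0.05,0.1],[0.36,0.08,0,0.11,0.1],[0.54,0.12,0,0.11,0.1],[0.657,0.139,0,0.11,0.1],[0.657,0.139,0,0.11,0.1],[0.657,0.139,0,0.11,0.1]]'; python3 - <<'E'
from workcell import r
from h import *
need(r.sense(),(529.3,319.4,245),-9.85)
c=r.capture("wrist");t=r.capture("top");s=r.capture("side");pickle.dump((c,t,s),open("w7.pkl","wb"))
b=lambda im,x,y,w,h,W,H:cv2.resize(im[y:y+h,x:x+w],(W,H),interpolation=cv2.INTER_CUBIC)
cv2.imwrite("pics/w7.png",np.hstack([b(c["frame"],0,0,512,384,400,300),b(s["frame"],140,170,133,100,400,300)])[:,:,::-1])
E
```

```text
time: 16.65
tcp_pos: [530.8, 316.1, 398.4]
eef_rot: [2.407, 2.017, -0.002]
contact_force: [0.2, -0.1, -0.8]
width: 0.174
grip_force: 78.1
t 16.65 pos [530.8 316.1 398.4] yaw_y -10.1 tilt 0.08 | shift [ 0.013 -0.008  0.614] twist -0.005
```

View pics/w7.png

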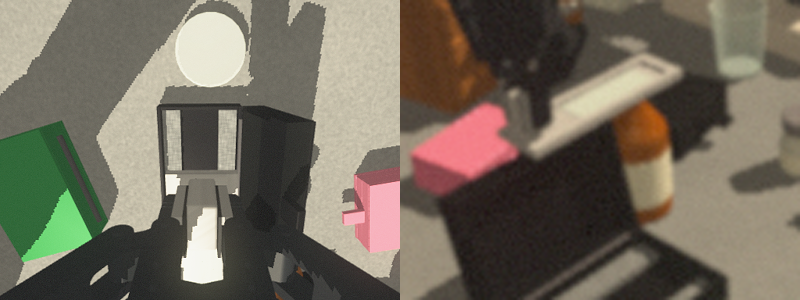

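The carrier hangs level with its grip toward the dish end. The pads are at px ~(222,180) and (291,180) full-scale, with the dark slot between. I'll verify slot and carrier numerically.

```bash
python3 - <<'E'
from h import *
c=pickle.load(open("w7.pkl","rb"))[0];g=c["frame"].astype(int).sum(2)//3
u=np.array([.987,-.171])/np.hypot(.987,.171)  # case x dir (yaw -9.85)
for v in(160,180,200):
    row=g[v,200:320];e=np.where(np.abs(np.diff((row>80).astype(int))))[0]+200.5
    L=[x for x in e if 225<x<252];Rr=[x for x in e if 265<x<290]
    for a in(L,Rr):
        for x in a:
            p=onz(c,(x,v),12)[:2];print(v,x,p.round(1),"case xy",((p-[519,260.3])@u).round(1),((p-[519,260.3])@[-u[1],u[0]]).round(1))
for v in(232,240,250,262):print(v,[(i+225,int(a)) for i,a in enumerate(g[v,225:300])][::3])
E
```

```text
160 231.5 [503.1 319.9] case xy -25.8 56.0
160 278.5 [552.3 311.1] case xy 24.1 55.8
180 231.5 [498.7 298.3] case xy -26.5 34.0
180 278.5 [548.8 289.4] case xy 24.4 33.7
200 232.5 [495.3 275.7] case xy -26.0 11.1
200 277.5 [544.1 267. ] case xy 23.6 10.9
232 [(225, 240), (228, 243), (231, 130), (234, 136), (237, 133), (240, 134), (243, 113), (246, 111), (249, 115), (252, 115), (255, 116), (258, 113), (261, 114), (264, 113), (267, 114), (270, 113), (273, 110), (276, 133), (279, 132), (282, 131), (285, 132), (288, 131), (291, 128), (294, 128), (297, 132)]
240 [(225, 243), (228, 104), (231, 109), (234, 107), (237, 99), (240, 51), (243, 114), (246, 118), (249, 115), (252, 116), (255, 117), (258, 111), (261, 112), (264, 112), (267, 109), (270, 112), (273, 110), (276, 43), (279, 90), (282, 107), (285, 106), (288, 108), (291, 135), (294, 133), (297, 134)]
250 [(225, 108), (228, 110), (231, 109), (234, 108), (237, 52), (240, 93), (243, 114), (246, 118), (249, 116), (252, 115), (255, 112), (258, 111), (261, 113), (264, 111), (267, 114), (270, 114), (273, 108), (276, 99), (279, 50), (282, 105), (285, 106), (288, 105), (291, 106), (294, 47), (297, 48)]
262 [(225, 110), (228, 110), (231, 107), (234, 99), (237, 53), (240, 116), (243, 122), (246, 119), (249, 122), (252, 121), (255, 124), (258, 116), (261, 118), (264, 116), (267, 118), (270, 120), (273, 119), (276, 113), (279, 51), (282, 92), (285, 106), (288, 106), (291, 105), (294, 97), (297, 52)]
```

```bash
python3 -m jog '[[0.013,-0.01,0.1,-0.005,0.1],[0.013,-0.01,0.25,-0.005,0.1],[0.013,-0.01,0.4,-0.005,0.1],[0.013,-0.01,0.55,-0.005,0.1],[0.013,-0.01,0.65,-0.005,0.1],[0.013,-0.01,0.7,-0.005,0.1],[0.013,-0.01,0.7,-0.005,0.1],[0.013,-0.01,0.7,-0.005,0.1]]'; python3 -c "
from workcell import r
from h import *
s=r.sense();print(s['contact_force'])
need(s,(528.8,319.4,191.5),-9.85)"
```

```text
time: 17.8
tcp_pos: [528.7, 321.8, 225.1]
eef_rot: [2.404, 2.022, 0.003]
contact_force: [-0.6, -0.1, -1.0]
width: 0.173
grip_force: 78.1
[-0.56206043 -0.06817152 -0.99443984]
t 17.8 pos [528.7 321.8 225.1] yaw_y -9.8 tilt 0.1 | shift [-0.009  0.002  0.134] twist 0.0
```

```bash
python3 -m jog '[[-0.01,0,0,0,0.1],[-0.01,0,0.02,0,0.1],[-0.01,0,0.04,0,0.1],[-0.01,0,0.06,0,0.1],[-0.01,0,0.08,0,0.1],[-0.01,0,0.1,0,0.1],[-0.01,0,0.115,0,0.1],[-0.01,0,0.115,0,0.1]]'; python3 -c "
from workcell import r
from h import *
s=r.sense();print(s['contact_force'])
need(s,(528.8,319.4,191.5),-9.85)"
```

```text
time: 18.8
tcp_pos: [527.8, 319.1, 194.7]
eef_rot: [-2.403, -2.023, 0.001]
contact_force: [-0.4, -0.1, -0.5]
width: 0.176
grip_force: 78.1
[-0.35248295 -0.12586188 -0.49142048]
t 18.8 pos [527.8 319.1 194.7] yaw_y -9.8 tilt 0.03 | shift [0.002 0.004 0.013] twist 0.0
```

No contact so far, 3 mm above the floor. Creeping down to contact.

```bash
python3 -m jog '[[0,0.003,0.004,0,0.1],[0,0.003,0.008,0,0.1],[0,0.003,0.012,0,0.1],[0,0.003,0.014,0,0.1],[0,0.003,0.014,0,0.1]]'; python3 - <<'E'
from workcell import r
from h import *
s=r.sense();print(s['contact_force'],s['wrist_torque'])
need(s,(528.8,319.4,191.5),-9.85)
c=r.capture("wrist");pickle.dump(c,open("w8.pkl","wb"))
E
```

```text
time: 19.42
tcp_pos: [528.6, 319.0, 191.5]
eef_rot: [-2.404, -2.023, -0.0]
contact_force: [0.3, -0.6, -0.9]
width: 0.17
grip_force: 78.1
[ 0.25298163 -0.59234617 -0.86629509] [ 0.02630833 -0.03747524 -0.00199293]
t 19.43 pos [528.6 319.  191.5] yaw_y -9.8 tilt 0.0 | shift [ 0.002  0.001 -0.   ] twist 0.0
```

```bash
python3 -m jog '[[0,0,0.004,0,0.1],[0,0,0.006,0,0.1],[0,0,0.006,0,0.1]]';python3 -m jog '[[0,0,0.003,0,0.1],[0,0,0.006,0,0.1],[0,0,0.006,0,0.1]]'
```

```text
time: 19.85
tcp_pos: [528.6, 319.2, 191.3]
eef_rot: [2.403, 2.022, 0.0]
contact_force: [-5.3, -4.2, 13.6]
width: 0.176
grip_force: 80.2
time: 20.23
tcp_pos: [528.5, 319.3, 191.3]
eef_rot: [2.402, 2.022, 0.0]
contact_force: [-10.2, -9.8, 27.1]
width: 0.174
grip_force: 82.4
```

The carrier is on the floor (z as predicted). I'll relieve the pressure and release.

```bash
python3 -m jog '[[0,0,-0.006,0,0.1],[0,0,-0.01,0,0.1],[0,0,-0.01,0,0.1]]';python3 -m jog '[[0,0,0,0,0.4],[0,0,0,0,0.4],[0,0,0,0,0.4],[0,0,0,0,0.4],[0,0,-0.03,0,0.4],[0,0,-0.1,0,0.4],[0,0,-0.2,0,0.4],[0,0,-0.4,0,0.4]]';python3 -m jog '[[0,0,-0.2,0,0.4],[0.2,-0.1,-0.5,0,0.4],[0.35,-0.1,-0.5,0,0.4],[0.35,-0.1,-0.5,0,0.4]]';  python3 - <<'E'
from workcell import r
from h import *
need(r.sense(),(528.8,319.4,191.5),-9.85)
c=r.capture("wrist");t=r.capture("top");s=r.capture("side");pickle.dump((c,t,s),open("w9.pkl","wb"))
for n,k,z in(("top",t,12),("wrist",c,12)):
    print(n,[proj(k,(x,y,z)).round(1).tolist() for x,y in((519,260.3),(529.3,319.4),(508.7,201.2))])
E
```

```text
time: 20.6
tcp_pos: [528.7, 319.1, 191.4]
eef_rot: [2.404, 2.023, 0.001]
contact_force: [-1.8, -0.0, 6.3]
width: 0.172
grip_force: 79.0
time: 21.6
tcp_pos: [528.2, 318.6, 291.7]
eef_rot: [-2.403, -2.023, 0.003]
contact_force: [0.8, 1.5, -0.7]
width: 0.402
grip_force: 0.0
time: 22.1
tcp_pos: [516.2, 414.3, 420.1]
eef_rot: [-2.395, -2.029, -0.009]
contact_force: [0.1, -0.1, -0.2]
width: 0.404
grip_force: 0.0
t 22.1 pos [516.2 414.3 420.1] yaw_y -9.5 tilt 0.36 | shift [-0.372  0.111  0.912] twist 0.009
top [[182.2, 199.8], [163.1, 196.3], [201.3, 203.2]]
wrist [[279.8, 276.6], [281.1, 232.6], [278.6, 317.3]]
```

```bash
python3 - <<'E'
from h import *
c,t,s=pickle.load(open("w9.pkl","rb"));g=c["frame"].astype(int).sum(2)//3
a=np.radians(-9.85);ux=np.array([np.cos(a),np.sin(a)]);uy=np.array([-ux[1],ux[0]])
def val(cx,cy,z=12):
    p=np.array([519,260.3])+cx*ux+cy*uy;q=proj(c,(*p,z));v=cv2.remap(g.astype(np.float32),np.float32([[q[0]]]),np.float32([[q[1]]]),1);return int(v[0,0])
for cy in(30,0,-30,-50):print("across",cy,[(x,val(x,cy)) for x in range(-36,37,2)])
for cx in(-15,15):print("along",cx,[(y,val(cx,y)) for y in list(range(64,88,2))+list(range(-88,-64,2))])
E
```

```text
across 30 [(-36, 188), (-34, 187), (-32, 185), (-30, 185), (-28, 178), (-26, 97), (-24, 80), (-22, 169), (-20, 243), (-18, 240), (-16, 238), (-14, 212), (-12, 241), (-10, 240), (-8, 240), (-6, 226), (-4, 238), (-2, 242), (0, 241), (2, 241), (4, 240), (6, 239), (8, 238), (10, 226), (12, 217), (14, 233), (16, 230), (18, 217), (20, 59), (22, 63), (24, 63), (26, 66), (28, 64), (30, 84), (32, 117), (34, 114), (36, 113)]
across 0 [(-36, 186), (-34, 189), (-32, 194), (-30, 192), (-28, 187), (-26, 89), (-24, 68), (-22, 166), (-20, 241), (-18, 240), (-16, 241), (-14, 242), (-12, 243), (-10, 244), (-8, 244), (-6, 244), (-4, 244), (-2, 243), (0, 242), (2, 243), (4, 243), (6, 243), (8, 243), (10, 243), (12, 242), (14, 237), (16, 237), (18, 222), (20, 85), (22, 68), (24, 72), (26, 67), (28, 67), (30, 64), (32, 66), (34, 67), (36, 64)]
across -30 [(-36, 193), (-34, 184), (-32, 187), (-30, 181), (-28, 180), (-26, 83), (-24, 77), (-22, 160), (-20, 240), (-18, 240), (-16, 241), (-14, 213), (-12, 238), (-10, 244), (-8, 244), (-6, 243), (-4, 243), (-2, 243), (0, 243), (2, 243), (4, 243), (6, 244), (8, 
[... 420 characters left out ...]
43), (10, 243), (12, 242), (14, 236), (16, 231), (18, 236), (20, 238), (22, 231), (24, 99), (26, 187), (28, 146), (30, 59), (32, 63), (34, 62), (36, 65)]
along -15 [(64, 240), (66, 240), (68, 240), (70, 240), (72, 220), (74, 85), (76, 78), (78, 63), (80, 61), (82, 62), (84, 60), (86, 61), (-88, 60), (-86, 61), (-84, 59), (-82, 61), (-80, 60), (-78, 95), (-76, 139), (-74, 142), (-72, 145), (-70, 141), (-68, 156), (-66, 222)]
along 15 [(64, 178), (66, 178), (68, 145), (70, 141), (72, 122), (74, 64), (76, 61), (78, 61), (80, 59), (82, 62), (84, 62), (86, 66), (-88, 54), (-86, 57), (-84, 57), (-82, 57), (-80, 56), (-78, 86), (-76, 135), (-74, 141), (-72, 141), (-70, 141), (-68, 136), (-66, 159)]
```

The carrier is seated: plate x -22.5…+22.5 and y -77…+73 in the case frame, centred between the pads. Now I'll close the lid by going behind it with shut fingers and pushing it over.

```bash
python3 -m jog '[[-0.15,0.16,0,0,0],[-0.3,0.33,0,0,0],[-0.45,0.5,0,0,0],[-0.6,0.66,0,0,0],[-0.6,0.66,0,0,0],[-0.6,0.66,0,0,0]]' 30; python3 -c "
from workcell import r
from h import *
need(r.sense(),(654,236.9,289),-9.85)"
```

```text
time: 23.0
tcp_pos: [655.8, 232.3, 415.6]
eef_rot: [-2.405, -2.02, 0.001]
contact_force: [-0.0, 0.7, -0.1]
width: -0.003
grip_force: 0.0
t 23.0 pos [655.8 232.3 415.6] yaw_y -9.9 tilt 0.06 | shift [ 0.017 -0.01   0.507] twist -0.002
```

```bash
python3 -m jog '[[0.017,0,0.2,0,0],[0.017,0,0.4,0,0],[0.017,0,0.507,0,0],[0.017,0,0.507,0,0],[0.017,-0.06,0.5,0,0],[0.017,-0.12,0.49,0,0],[0.017,-0.18,0.475,0,0],[0.017,-0.24,0.47,0,0]]'; python3 -c "
from workcell import r
from h import *
s=r.sense();print(s['contact_force'])
need(s,(519+.985*43.4,260.3-.171*43.4,122+173),-9.85)"
```

```text
time: 24.0
tcp_pos: [598.8, 248.4, 304.6]
eef_rot: [2.4, 2.017, 0.016]
contact_force: [6.5, -3.9, 25.9]
width: 0.003
grip_force: 15.0
[ 6.49803892 -3.87077298 25.9419209 ]
t 24.0 pos [598.8 248.4 304.6] yaw_y -9.9 tilt 0.68 | shift [-0.008 -0.15   0.037] twist -0.001
```

Unexpected upward load: the gripper's wide knuckles are over the tongue. I'll back off and turn 90° so the narrow side faces the lid.

```bash
python3 -m jog '[[0,0,-0.05,0,0],[0,0.1,-0.1,0,0],[0,0.25,-0.3,-0.2,0],[0,0.25,-0.4,-0.4,0],[0,0.25,-0.4,-0.6,0],[0,0.25,-0.4,-0.8,0],[0,0.25,-0.4,-1,0]]' ; python3 -m jog '[[0,0,0,-0.2,0],[0,0,0,-0.4,0],[0,0,0,-0.6,0],[0,0,0,-0.8,0],[0,0,0,-1,0],[0,0,0,-1,0]]'; python3 - <<'E'
from workcell import r
from h import *
s=r.sense();print(s['contact_force'])
need(s,(519+.985*130,260.3-.171*130,120+173),80.15)
c=r.capture("side");t=r.capture("top");pickle.dump((c,t),open("w10.pkl","wb"))
# dark lid in side view: tongue candidates for lid angles
H=np.array([519,260.3])+55*np.array([.985,-.171])
g=c["frame"].astype(int).max(2)
for th in np.arange(1.0,2.11,.1):
    pts=[]
    for u,w in((140,5),(110,30),(145,5)):
        X=H+(-u*np.cos(th)+w*np.sin(th))*np.array([.985,-.171]);q=proj(c,(*X,26+u*np.sin(th)+w*np.cos(th)));pts.append((q.round(0).astype(int).tolist(),int(g[int(round(q[1])),int(round(q[0]))])))
    print(round(th,1),pts)
E
```

```text
time: 24.88
tcp_pos: [658.3, 237.7, 399.8]
eef_rot: [1.438, 2.793, 0.001]
contact_force: [-0.1, 0.0, -0.2]
width: -0.001
grip_force: 0.0
time: 25.62
tcp_pos: [658.5, 237.6, 399.3]
eef_rot: [0.27, 3.13, 0.001]
contact_force: [-0.3, 0.3, -0.8]
width: 0.0
grip_force: 0.0
[-0.34303092  0.27717093 -0.79363993]
t 25.62 pos [658.5 237.6 399.3] yaw_y 80.1 tilt 0.03 | shift [ 0.045 -0.006  0.425] twist -0.0
1.0 [([211, 232], 32), ([201, 230], 40), ([212, 231], 41)]
1.1 [([207, 228], 42), ([198, 228], 42), ([208, 227], 43)]
1.2 [([203, 224], 44), ([195, 225], 38), ([204, 223], 37)]
1.3 [([200, 221], 48), ([192, 223], 42), ([200, 219], 49)]
1.4 [([196, 218], 39), ([189, 222], 65), ([196, 216], 57)]
1.5 [([192, 215], 144), ([186, 221], 196), ([192, 214], 159)]
1.6 [([188, 213], 168), ([183, 220], 213), ([188, 212], 167)]
1.7 [([185, 212], 228), ([181, 220], 223), ([184, 210], 231)]
1.8 [([181, 211], 246), ([179, 220], 220), ([181, 209], 224)]
1.9 [([178, 211], 246), ([177, 221], 235), ([178, 209], 243)]
2.0 [([175, 211], 247), ([175, 222], 224), ([175, 209], 246)]
2.1 [([173, 212], 246), ([173, 223], 206), ([172, 210], 247)]
```

```bash
python3 -m jog '[[0,0,0.2,0,0],[0,0,0.4,0,0],[0.08,0,0.41,0,0],[0.16,0,0.41,0,0],[0.22,0,0.41,0,0],[0.27,0,0.405,0,0],[0.32,0,0.405,0,0],[0.36,0,0.41,0,0]]'; python3 -c "
from workcell import r
from h import *
s=r.sense();print(s['contact_force'])
need(s,(519+.985*41,260.3-.171*41,122+173),80.15)"
```

```text
time: 26.72
tcp_pos: [569.9, 252.8, 296.5]
eef_rot: [0.27, 3.129, 0.001]
contact_force: [2.0, -1.0, 2.1]
width: -0.004
grip_force: 1.1
[ 1.95927351 -1.00016586  2.07947151]
t 26.73 pos [569.9 252.8 296.5] yaw_y 80.1 tilt 0.05 | shift [ 0.042 -0.005  0.006] twist -0.0
```

```bash
python3 -m jog '[[0.042,0,0.006,0,0],[0.08,0,0.018,0,0],[0.118,0,0.034,0,0],[0.152,0,0.055,0,0],[0.184,0,0.078,0,0],[0.214,0,0.103,0,0],[0.242,0,0.13,0,0],[0.265,0,0.163,0,0]]' && python3 -m jog '[[0.021,0,0.035,0,0],[0.035,0,0.065,0,0],[0.045,0,0.09,0,0],[0.045,0,0.09,0,0]]';python3 -c "
from workcell import r
from h import *
s=r.sense();print(s['contact_force'])
need(s,(519-.985*35,260.3+.171*35,56+173),80.15)"
```

```text
time: 27.72
tcp_pos: [504.6, 264.0, 254.7]
eef_rot: [-0.269, -3.13, 0.0]
contact_force: [-0.9, -0.1, 1.8]
width: 0.002
grip_force: 0.8
time: 28.22
tcp_pos: [493.9, 265.7, 232.2]
eef_rot: [-0.269, -3.129, 0.001]
contact_force: [0.8, 0.2, 0.5]
width: -0.001
grip_force: 0.0
[0.81383121 0.23297485 0.51128696]
t 28.23 pos [493.9 265.7 232.2] yaw_y 80.2 tilt 0.04 | shift [ 0.037 -0.004  0.013] twist 0.0
```

```bash
python3 -m jog '[[0.03,0,0,0,0],[0.05,0,0.006,0,0],[0.05,0,0.012,0,0],[0.05,0,0.016,0,0],[0.05,0,0.016,0,0]]';python3 -m jog '[[0,0,0.006,0,0],[0,0,0.01,0,0],[0,0,0.01,0,0]]'
```

```text
time: 28.85
tcp_pos: [481.5, 268.3, 229.5]
eef_rot: [-0.269, -3.13, 0.001]
contact_force: [-5.7, -2.2, 11.7]
width: -0.003
grip_force: 5.7
time: 29.22
tcp_pos: [481.4, 268.7, 229.1]
eef_rot: [0.269, 3.129, -0.003]
contact_force: [-13.7, -10.0, 39.1]
width: -0.002
grip_force: 19.4
```

Hard stop with the tip at 56.1 mm, the height of a shut lid. Retreating and checking against the first picture.

```bash
python3 -m jog '[[0,0,-0.1,0,0],[0,0,-0.3,0,0],[0,0,-0.5,0,0],[0,0,-0.7,0,0],[0.1,-0.2,-0.8,0,0],[0.1,-0.4,-0.8,0,0],[0.1,-0.6,-0.8,0,0],[0.1,-0.8,-0.8,0,0]]'; python3 -m jog '[[0,-0.2,0,0,0],[0,-0.4,0,0,0],[0,-0.6,0,0,0],[0,-0.6,0,0,0],[0,-0.6,0,0,0]]'; python3 - <<'E'
from workcell import r
from h import *
d=pickle.load(open("cap0.pkl","rb"))
s=r.capture("side");t=r.capture("top");pickle.dump((s,t),open("w11.pkl","wb"));print(r.sense()["time"])
for n,a,b in(("side",d["side"],s),("top",d["top"],t)):
    df=cv2.medianBlur(np.abs(a["frame"].astype(int)-b["frame"]).max(2).astype(np.uint8),3)
    m=((df>40)*255).astype(np.uint8)
    for k in cv2.findContours(m,0,1)[0]:
        if cv2.contourArea(k)>6:print(n,cv2.boundingRect(k),cv2.contourArea(k))
# lid tongue/edge in side view for small angles
H=np.array([519,260.3])+55*np.array([.985,-.171]);e=np.array([.985,-.171]);y=np.array([.171,.985])
for th in(0,.05,.1):
    for u,w,v in((110,30,84),(110,30,-84),(140,9,0)):
        X=H+(-u*np.cos(th)+w*np.sin(th))*e+v*y;print(th,(u,v),proj(s,(*X,26+u*np.sin(th)+w*np.cos(th))).round(1),proj(t,(*X,26+u*np.sin(th)+w*np.cos(th))).round(1))
cv2.imwrite("pics/end.png",cv2.resize(s["frame"][210:310,150:283],(798,600))[:,:,::-1])
E
```

```text
time: 30.22
tcp_pos: [422.3, 73.6, 426.6]
eef_rot: [0.271, 3.128, -0.003]
contact_force: [1.0, -0.4, -0.3]
width: 0.004
grip_force: 0.0
time: 30.85
tcp_pos: [397.5, -72.0, 426.3]
eef_rot: [0.269, 3.13, 0.0]
contact_force: [0.8, 0.1, 0.1]
width: 0.001
grip_force: 0.0
30.95
side (244, 353, 131, 31) 2703.0
side (252, 283, 69, 44) 1908.5
side (141, 270, 127, 104) 5842.0
side (50, 258, 130, 126) 7813.5
side (227, 179, 117, 89) 2167.0
side (261, 136, 41, 13) 253.5
side (297, 83, 35, 60) 1228.0
side (449, 62, 62, 102) 2483.5
side (399, 60, 26, 53) 794.5
side (303, 58, 33, 23) 461.5
side (474, 51, 4, 5) 8.0
side (470, 36, 42, 20) 417.5
side (417, 35, 11, 9) 24.0
side (464, 0, 48, 30) 1138.0
side (399, 0, 62, 28) 1027.5
top (276, 378, 7, 6) 19.0
top (279, 364, 7, 9) 22.0
top (275, 357, 18, 23) 39.0
top (264, 335, 23, 17) 252.0
top (487, 301, 25, 23) 417.0
top (20, 289, 19, 11) 100.0
top (146, 258, 52, 41) 1339.5
top (7, 253, 9, 7) 33.0
top (338, 167, 6, 6) 18.5
top (368, 162, 19, 26) 338.0
top (95, 155, 311, 229) 17661.5
top (11, 111, 205, 229) 13338.0
0 (110, 84) [198.7 287.6] [148.1 212. ]
0 (110, -84) [248.5 251.7] [203.7 222.1]
0 (140, 0) [234.5 280.7] [175.4 227. ]
0.05 (110, 84) [198.  285.5] [147.7 211.4]
0.05 (110, -84) [248.  249.8] [203.6 221.5]
0.05 (140, 0) [234.1 278.4] [175.  226.8]
0.1 (110, 84) [197.2 283.3] [147.4 210.7]
0.1 (110, -84) [247.3 247.8] [203.5 220.9]
0.1 (140, 0) [233.7 276. ] [174.6 226.5]
```

```bash
python3 -c "
from workcell import r
print(r.hand_in())"
```

```text
the job is handed in; nothing more can be done
None
```

The job is handed in at about 31 s; the hand-in gave no verdict. The carrier lies in the longer case's slot (wrist-camera check before closing), the lid was pressed to a hard stop at shut height (not confirmed by picture), and I felt no contact with the microscope, shorter case or bystanders.

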